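# Unpin and hold the sprung hatch of the algae culture box

### The arm

A 6-joint arm with a two-finger parallel gripper is mounted at the origin on the work surface. World frame = base frame: x ahead of the robot, y to its left, z up, the work surface at z = 0. Lengths are in mm, angles in rad, forces in N, time in s.
With the tool pointing down it reaches from about 275 to 1000 mm from the base axis. Payload 8.4 kg.
Tool frame: the origin (TCP) lies between the finger pads; the fingertips stand r.nose_length ahead of it and the grasp point (between the pads) lies 8 mm behind it (r.nose_length is the distance from the TCP to the fingertips, in mm); y points along the fingers, x is the direction in which the jaws open and shut, and the axes are right-handed (so a half turn about y gives the same grasp; the last joint's range is limited). The gripper opens to 85 mm and grips with 20 to 120 N. Pads are 22 mm wide; open, the fingers measure 114 mm over their backs; the gripper's body (76 mm by 85 mm) begins 54 mm behind the grasp point. The pads swing forward as they close: fully open they stand 13 mm farther back than shut.
Start: joints at [-1.149, 0.353, 1.633, -0, 1.155, -0.002], TCP at [257.016, -569.711, 242.281] pointing down, gripper open.
Joint ranges: [-2.63, 2.63], [-0.92, 2.1], [0.06, 2.66], [-1.3, 4.44], [0, 2.69], [-3.02, 3.02]. Speed limits (rad/s): [2.22, 2.22, 2.79, 3.14, 3.14, 3.14].

### API

Orientations are given as [roll, pitch, yaw] about the fixed x, y, z axes, in that order (R = Rz(yaw) Ry(pitch) Rx(roll)).
In Python, from rig import r, cams, order gives the robot as it stands. The module is installed in compiled form; this text tells all that it offers.
- The arm moves only by the shell command python3 -m crank 'ROWS' [FORCE]. ROWS is JSON, a list of rows, each a list of 7 numbers: the turn, a rotation vector about the tool's x, y, z in degrees, then the shift along the tool's x, y, z in cm, then the opening, from -1 (shut) to 1 (fully open). A call has exactly 10 rows; each row shifts and turns the pose as measured when the row begins, along the tool's axes as they then stand; what a row does not reach is not made up. A row lasts 1/12 s, in which the tool goes at most 41.7 mm and 7.16 degrees, less where a joint would pass 70% of its speed; a pose out of reach is approached as far as the arm can. A call with a gripper value outside its range is refused whole. The fingers move at their own pace and stop on an object; FORCE is the grip in N (left out, the last holds). Time passes only in rows, so rows that do not move let the fingers close, or fill a call up. It gives the time, the measured TCP pose, the force and the opening at its end, in the units of the state.
- r.sense(): the state, without advancing time (a new reading comes with each control period).
- cams.grab_frame(name): name is "scene" or "top"; returns the picture (480x640x3 uint8, blue, green, red); there is no depth.
- cams.camera_info(name): a dict with "intrinsics" (3x3 intrinsics, pixels), "view" (4x4, takes a point from world to camera coordinates). Camera axes: x right, y up, looking along -z (the intrinsics and any distortion apply to the point x, -y, -z); pixel columns grow to the right and rows downward; lengths in mm; the calibration is good to about 2 mm. A picture is of the moment at which its call begins. camera_info takes no time and is no camera call.
- order.sign_off(): hands the job in, once; it reports no verdict.
The state is a dict: "clock": time; "qpos": joint angles; "qvel": joint speeds; "joint_efforts": joint torques, N m; "eef_pos": TCP position; "tcp_rot": TCP orientation; "contact_force": force on the tool from outside, world axes, zero at the start; "wrist_torque": the same for the moment, N m; "opening": opening from 0.0 (shut) to 1.0 (fully open).
Only numpy, scipy, OpenCV 4.12 (cv2) and the standard library are available. Lean on these libraries where they do the work, as an engineer would, in place of code of your own. Each camera call takes 0.05 s, during which the arm holds its last target.

### The job

I need to reach under the hatch of the culture box: draw the locking pin straight out of its bore and lay it in the open notch on the same side of the box. Then raise the hatch by its front handle until it is clearly past its balance point, so we know the spring takes over, ease it back and keep holding it just below that point, without ever letting it fly up to its stop or drop. Finish while still holding it there, with nothing but your gripper keeping it up, and leave the flask and the bottle beside the box where they stand.

Things in the scene. Friction and masses are not known exactly. Their poses are not given: they have to be found in the camera images.
- box: Fixed grey sheet-metal box, open on top, 180 (x) x 260 (y) x 100 mm (z); place and yaw vary. Origin: centre of its underside; x from its front (handle side, facing the robot) to its hinge side, y along the hinge, z up. Its -y side wall (outer face y = -130 mm) carries a dark steel boss with the bore (nearer the front) and the aluminium notch block (nearer the hinge).
- bore (a point): Outer mouth of the 11.6 mm bore, at (-45, -166, 80) mm in the box frame; the bore runs 36 mm along the box's y through a 34 x 34 mm steel boss. Outside it, from y = -168 to -174 mm, hangs the hatch's tab with a 14 mm hole, which the pin passes through to lock the hatch.
- pin: Loose pin, level along its own y: steel shank d 10 mm, 42 mm long (y = 0 to 42), collar d 20 mm (y = 0 to -4), black round plastic grip d 14 mm (y = -4 to -36). About 50 g, balance point at y = 10 mm. Origin: on the axis at the collar's shank side. Starts in the bore, origin at (-45, -175, 80) mm in the box frame, axes as the box's; draws out 42 mm along the box's -y, almost without force.
- pin_grip (a point): Point on the pin's axis in the middle of its black grip, 20 mm out from the pin's origin (-y).
- notch (a point): Where the pin's origin belongs when parked, at (55, -176, 65) mm in the box frame: outer end of an open-topped channel along y, 16 mm wide, 46 mm long (to the box wall), floor 5 mm below this point, walls up to 13 mm above. The pin goes in from above, parallel to it, whole shank inside, collar and grip outside, collar 0 to 10 mm from the notch's end.
- hinge (a point): Middle of the hatch's hinge line on the box's far upper edge, at (90, 0, 100) mm in the box frame; the hinge axis is the box's y.
- handle (a point): Middle of the hatch's front handle, a round dark steel bar, d 12 mm, 110 mm long along the box's y, 45 mm in front of the hatch's edge on two arms; it may turn between the finger pads as the hatch swings. 229 mm from the hinge line and, when shut, 5 mm above it: at (-139, 0, 105) mm in the box frame.
- hatch (a joint): Angle of the aluminium hatch (184 x 260 x 10 mm, 0.8 kg), rad: 0 shut, grows as the front rises, stop at 1.6 (keep below 1.45). Balance point 1.00 (57 degrees): let go below it, it falls shut; above it, the spring throws it open. Lifting at the handle takes about 1.5 N when shut, none at 1.00. Clearly past: 1.05 or more; just below: 0.72 to 0.96. Locked while the pin is in.
- flask: Bystander: empty stoppered conical glass flask, 84 mm wide, 126 mm tall; origin: centre of its underside.
- bottle: Bystander: white bottle with red cap, 60 mm wide, 130 mm tall; origin: centre of its underside.

How it is judged (in metres and radians):
On the way, in this order (a step that is already met when the one before it is completed fails the run):
1. the pin lies released in the notch (x of pin in the frame of notch between -0.007 and 0.007 m and y of pin in the frame of notch between -0.015 and 0.004 m and z of pin in the frame of notch between -0.006 and 0.006 m and angle between the y axis of pin and the y axis of box, either way round below 0.2 rad and linear speed of pin below 0.02 m/s and contact force between the fingers and pin below 0.1 N), for 0.2 s.
2. the hatch is raised past its balance point (value of joint hatch above 1.03 rad), for 0.1 s.
At the end, for the whole second after the job is handed in: Pin at rest, untouched in the notch (within 7 mm sideways, 6 mm in height, collar under 15 mm out, 0.2 rad); the gripper alone holds the hatch still (contact over 0.1 N, under 0.1 rad/s) at 0.70 to 0.98 rad, pin and bystanders not touching it (all of step 1 and value of joint hatch between 0.7 and 0.98 rad and velocity of joint hatch between -0.1 and 0.1 rad/s and contact force between the fingers and hatch above 0.1 N and contact force between each of pin, flask, bottle and hatch below 0.1 N); the arm keeps its last pose, push and grip.
It fails at once if the hatch flies open towards its stop (over 1.45 rad) (value of joint hatch above 1.45 rad).
It fails at once if the hatch is let drop (closing faster than 2.5 rad/s) (velocity of joint hatch below -2.5 rad/s).
It fails at once if flask or bottle pushed more than 30 mm or tipped (distance of any of flask, bottle from where it was at the start of the episode above 0.03 m or angle between any of flask, bottle's own z axis and vertical above 0.4 rad).
It also fails if it takes over 61 s, if anything falls off the work surface, if the arm or the gripper's body presses on something with over 40 N, if the wrist force passes 120 N, or if a joint passes its speed limit or range.

## Working session

There is one attempt and no reset: what is moved stays moved. The work goes in short steps, Python scripts to look and compute and a shell command to move; the robot and the scene stay as the last step left them, time stands still between calls to the robot, and variables do not carry over. Pictures are saved under pics/ and viewed, and the job is handed in when it is done.

```bash
mkdir -p pics; python3 - <<'E'
from rig import r,cams,order
import cv2
print(r.sense(), r.nose_length)
for n in ("scene","top"):
    i=cams.camera_info(n); print(n,i)
    cv2.imwrite(f"pics/{n}0.png",cams.grab_frame(n))
E
```

```text
{'clock': 0.0, 'qpos': array([-1.14938824e+00,  3.53644332e-01,  1.63417357e+00,  2.13797922e-05,
        1.15520601e+00, -2.38363370e-03]), 'qvel': array([ 2.21168307e-03,  4.40772126e-04, -7.01011220e-04, -1.21177185e-05,
        1.00121311e-03, -4.60573828e-04]), 'joint_efforts': array([-1.41817949e-03, -6.05264139e+01, -3.42062867e+01,  4.52296274e-05,
        9.60450416e-03, -1.91656738e-06]), 'eef_pos': array([ 256.82884536, -569.26002098,  241.54718631]), 'tcp_rot': array([-1.57077337e+00,  1.43120962e-03, -1.14701324e+00]), 'contact_force': array([-0.04197517,  0.15562495, -0.22599279]), 'wrist_torque': array([ 0.01290671, -0.04801085,  0.0115914 ]), 'opening': 1.0028009483750748} 11.0
scene {'intrinsics': array([[487.25222212,   0.        , 313.49218023],
       [  0.        , 487.25222212, 241.24979296],
       [  0.        ,   0.        ,   1.        ]]), 'view': array([[ 5.47724916e-01,  8.36483954e-01,  1.70883426e-02,
        -4.14213556e+02],
       [-6.69649296e-01,  4.26055414e-01,  6.08314560e-01,
         3.08007300e+02],
       [ 5.01564787e-01, -3.44632238e-01,  7.93512057e-01,
        -1.20610424e+03],
       [ 0.00000000e+00,  0.00000000e+00,  0.00000000e+00,
         1.00000000e+00]])}
top {'intrinsics': array([[451.04783759,   0.        , 327.54975318],
       [  0.        , 451.04783759, 241.9334255 ],
       [  0.        ,   0.        ,   1.        ]]), 'view': array([[-2.53871257e-02, -9.99437434e-01, -2.19159547e-02,
         1.03592813e+02],
       [ 9.89721265e-01, -2.82146450e-02,  1.40198973e-01,
        -6.20387909e+02],
       [-1.40738452e-01, -1.81314375e-02,  9.89880770e-01,
        -6.83630965e+02],
       [ 0.00000000e+00,  0.00000000e+00,  0.00000000e+00,
         1.00000000e+00]])}
```

View pics/scene0.png

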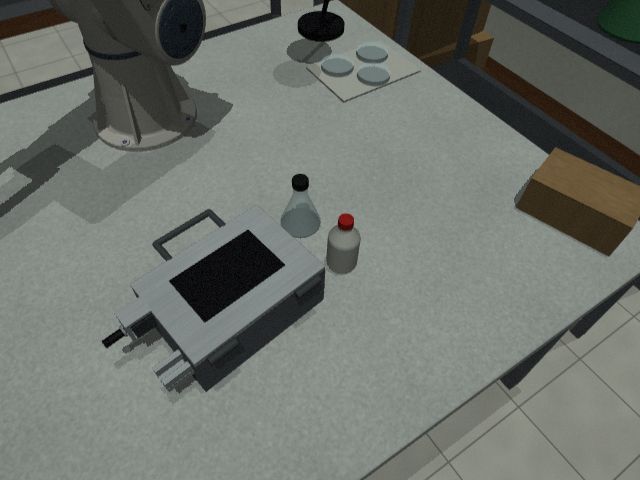

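View pics/top0.png

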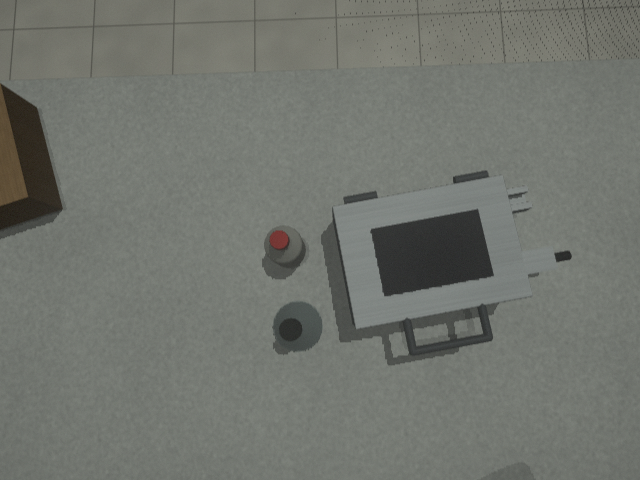

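The top view shows the hatch corners at about (333,207), (503,177), (531,296) and (355,328). The pin grip is at (563,256), the handle at (450,345), and the flask and bottle are to the left. I'll measure these more precisely.

```bash
cat > h.py <<'E'
import numpy as np,cv2
from rig import r,cams,order
def ray(n,uv):
    i=cams.camera_info(n);K=i["intrinsics"];V=i["view"]
    d=np.linalg.solve(K,[uv[0],uv[1],1.]);d=d*[1,-1,-1]
    R=V[:3,:3];return -R.T@V[:3,3],R.T@d
def plane(n,uv,z):
    c,d=ray(n,uv);return c+d*(z-c[2])/d[2]
def proj(n,p):
    i=cams.camera_info(n);q=i["view"][:3,:3]@np.array(p)+i["view"][:3,3]
    q=i["intrinsics"]@(q*[1,-1,-1]);return q[:2]/q[2]
def tri(a,b):
    (c1,d1),(c2,d2)=a,b
    t=np.linalg.lstsq(np.c_[d1,-d2],c2-c1,rcond=None)[0]
    p=c1+d1*t[0];q=c2+d2*t[1];return (p+q)/2,np.linalg.norm(p-q)
E
python3 - <<'E'
from h import *
im=cv2.imread("pics/top0.png");cv2.imwrite("pics/t1.png",cv2.resize(im[160:370,320:590],None,fx=2.9,fy=2.8,interpolation=cv2.INTER_CUBIC))
im=cv2.imread("pics/scene0.png");cv2.imwrite("pics/s1.png",cv2.resize(im[200:400,90:340],None,fx=3,fy=3,interpolation=cv2.INTER_CUBIC))
c=[plane("top",p,110) for p in [(333,207),(503,177),(531,296),(355,328)]]
for p in c:print(p)
print(sum(c)/4)
E
```

```text
[665.83913825  76.22722857 110.        ]
[ 703.72318339 -177.62200062  110.        ]
[ 527.30034187 -203.37446816  110.        ]
[488.42777547  49.59372886 110.        ]
[596.32260974 -63.79387784 110.        ]
```

View pics/t1.png

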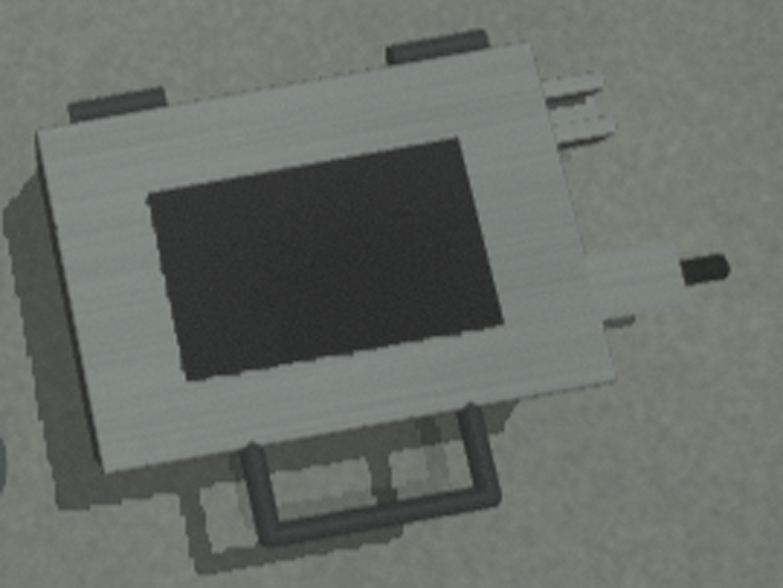

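View pics/s1.png

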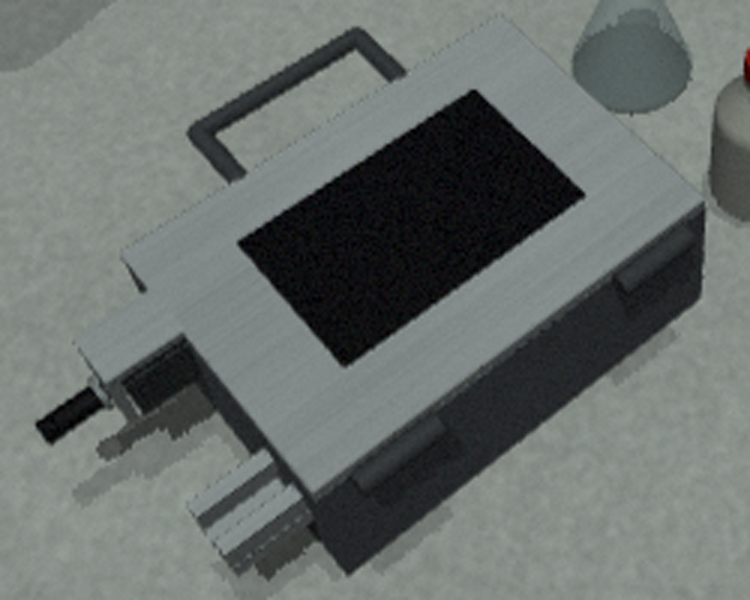

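```bash
python3 - <<'E'
from h import *
T=[(333.1,206.8),(502.8,175.6),(531.4,296.1),(355.5,328.2)]
S=[(324.7,268),(195.3,365.3),(130.7,285),(257.7,204.7)]
P=[]
for a,b in zip(T,S):
    p,e=tri(ray("top",a),ray("scene",b));P.append(p);print(p.round(1),round(e,2))
P=np.array(P);print(P.mean(0),[np.linalg.norm(P[i]-P[i-1]).round(1) for i in range(4)])
# fit rigid hatch rectangle: rear+y, rear-y, front-y, front+y ; x 90/-94
L=np.array([[90,130],[90,-130],[-94,-130],[-94,130]])
A=L-L.mean(0);B=P[:,:2]-P[:,:2].mean(0)
yaw=np.arctan2((A[:,0]*B[:,1]-A[:,1]*B[:,0]).sum(),(A*B).sum());print("yaw",yaw)
R=np.array([[np.cos(yaw),-np.sin(yaw)],[np.sin(yaw),np.cos(yaw)]])
o=P[:,:2].mean(0)-R@L.mean(0);print("origin",o)
W=lambda p:np.r_[o+R@np.array(p[:2]),p[2]]
# pin grip end, handle by both views
tp=lambda x,y:(320+x/2.9,160+y/2.8); sc=lambda x,y:(90+x/3,200+y/3)
for nm,a,b,m in [("gripend",tp(727,266),sc(47,430),(-45,-211,80)),("handle +y end",tp(267,534),sc(358,37),(-139,49,105)),("handle -y",tp(490,496),sc(200,133),(-139,-49,105))]:
    p,e=tri(ray("top",a),ray("scene",b));print(nm,p.round(1),round(e,1),W(m).round(1))
for m in [(-45,-195,80),(55,-196,65),(-139,0,105),(-94,-130,110),(90,130,110)]:
    print(m,W(m).round(1),proj("top",W(m)).round(1),proj("scene",W(m)).round(1))
# bystanders rough
print(plane("top",(279,240),125),plane("top",(290,329),120))
E
```

```text
[668.4  76.9 101.7] 1.74
[ 708.7 -178.5  102.7] 3.8
[ 527.4 -206.6  102.6] 0.87
[488.4  49.7 106.7] 2.01
[598.24065571 -64.65163843 103.46310483] [np.float64(182.1), np.float64(258.5), np.float64(183.5), np.float64(259.3)]
yaw 0.15315734632250522
origin [600.21724436 -64.34651988]
gripend [ 588.8 -279.    78.5] 5.3 [ 587.9 -279.7   80. ]
handle +y end [454.2 -31.1 101.9] 0.3 [455.4 -37.1 105. ]
handle -y [ 471.2 -140.5  102.4] 2.9 [ 470.3 -134.   105. ]
(-45, -195, 80) [ 585.5 -263.9   80. ] [559.5 256.6] [112.3 336.3]
(55, -196, 65) [ 684.5 -249.7   65. ] [539.6 195.5] [147.5 387.2]
(-139, 0, 105) [462.8 -85.6 105. ] [450.3 343.7] [183.1 226.8]
(-94, -130, 110) [ 527.2 -207.2  110. ] [533.7 296. ] [128.7 282.5]
(90, 130, 110) [669.3  77.9 110. ] [331.8 204.7] [325.2 265.4]
[616.3612374  155.19889477 125.        ] [489.75897169 141.58433769 120.        ]
```

```bash
cat >> h.py <<'E'
from scipy.spatial.transform import Rotation as Ro
YAW=0.153;O=np.array([600.2,-64.3])
def W(p):
    c,s=np.cos(YAW),np.sin(YAW);return np.array([O[0]+c*p[0]-s*p[1],O[1]+s*p[0]+c*p[1],p[2]])
def go(p,pitch=0.,box=True):
    """remaining shift (cm) and turn (deg) in tool axes to TCP target p in box frame; pitch: tool tilted about box y"""
    s=r.sense();R=Ro.from_euler("xyz",s["tcp_rot"])
    Rt=Ro.from_euler("z",YAW)*Ro.from_euler("y",pitch)*Ro.from_euler("x",-np.pi/2)
    t=W(p) if box else np.array(p)
    b=Ro.from_euler("z",-YAW).apply(s["eef_pos"]-np.r_[O,0])
    print("clk %.2f"%s["clock"],"tcp box",b.round(1),"F",Ro.from_euler("z",-YAW).apply(s["contact_force"]).round(1),"open %.3f"%s["opening"],"q",s["qpos"].round(2))
    print("shift cm tool",(R.inv().apply(t-s["eef_pos"])/10).round(2),"turn",(np.degrees((R.inv()*Rt).as_rotvec())).round(2))
E
python3 -m crank '[[0,-7,0,0,0,0,1],[0,-7,0,0,0,0,1],[0,-7,0,0,0,0,1],[0,-7,0,0,0,0,1],[0,-7,0,0,0,0,1],[0,-7,0,0,0,0,1],[0,-7,0,0,0,0,1],[0,-7,0,0,0,0,1],[0,-7,0,0,0,0,1],[0,-7,0,0,0,0,1]]' 30
python3 -c "
from h import *
go((-45,-196,150))"
```

```text
clock: 0.93
eef_pos: [255.7, -566.6, 237.0]
tcp_rot: [-1.561, 0.003, 0.102]
contact_force: [0.5, -0.4, -0.6]
opening: 1.0
clk 0.93 tcp box [-417.1 -444.   237. ] F [ 0.4 -0.5 -0.6] open 1.000 q [-1.15  0.36  1.64  0.    1.15 -1.25]
shift cm tool [35.91  8.84 26.6 ] turn [-0.54 -2.95 -0.16]
```

```bash

python3 -m crank '[[-0.5,-3,0,3.6,0.7,2.6,1],[0,0,0,3.6,0.7,2.6,1],[0,0,0,3.6,0.7,2.6,1],[0,0,0,3.6,0.7,2.6,1],[0,0,0,3.6,0.7,2.6,1],[0,0,0,3.6,0.7,2.6,1],[0,0,0,3.6,0.7,2.6,1],[0,0,0,3.6,0.7,2.6,1],[0,0,0,3.6,0.7,2.6,1],[0,0,0,3,0.7,2.4,1]]' 30
python3 -c "
from h import *
go((-45,-196,150))"
```

```text
clock: 1.77
eef_pos: [545.2, -275.8, 167.3]
tcp_rot: [-1.573, 0.005, 0.154]
contact_force: [0.0, -0.0, 0.5]
opening: 1.0
clk 1.77 tcp box [ -86.6 -200.6  167.3] F [ 0.  -0.   0.5] open 1.000 q [-0.47  0.41  1.73 -0.01  1.   -0.62]
shift cm tool [4.17 1.71 0.46] turn [ 0.12  0.08 -0.31]
```

```bash

python3 -m crank '[[0,0,0,1.5,0.5,0.2,0.6],[0,0,0,1.5,0.5,0.2,0.5],[0,0,-0.3,1,0.5,0,0.3],[0,0,0,0.4,0.1,0,0.3],[0,0,0,0,0,0,0.3],[0,0,0,0,0,0,0.3],[0,0,0,0,0,0,0.3],[0,0,0,0,0,0,0.3],[0,0,0,0,0,0,0.3],[0,0,0,0,0,0,0.3]]' 30
python3 - <<'E'
from h import *
go((-45,-196,72))
for n in("top","scene"):
    im=cams.grab_frame(n); c=im[180:330,470:620] if n=="top" else im[230:410,60:240]
    cv2.imwrite(f"pics/{n}2.png",cv2.resize(c,None,fx=3.3,fy=3.3,interpolation=cv2.INTER_CUBIC))
E
```

```text
clock: 2.6
eef_pos: [590.3, -263.0, 147.5]
tcp_rot: [-1.57, 0.003, 0.156]
contact_force: [0.4, -1.0, -0.0]
opening: 0.649
clk 2.60 tcp box [ -40.1 -194.9  147.5] F [ 0.2 -1.  -0. ] open 0.649 q [-0.42  0.48  1.66 -0.    1.   -0.58]
shift cm tool [-0.47  7.56 -0.11] turn [-0.03  0.15 -0.18]
```

View pics/top2.png

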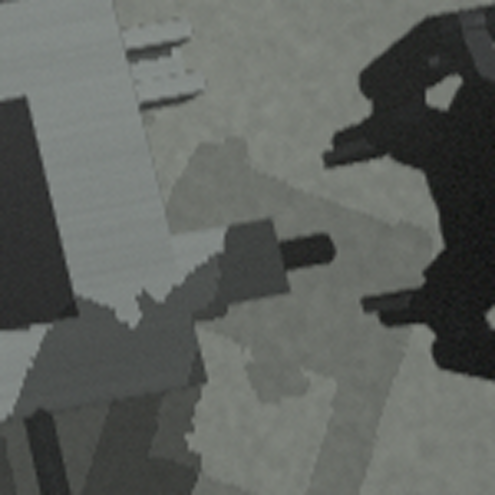

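View pics/scene2.png

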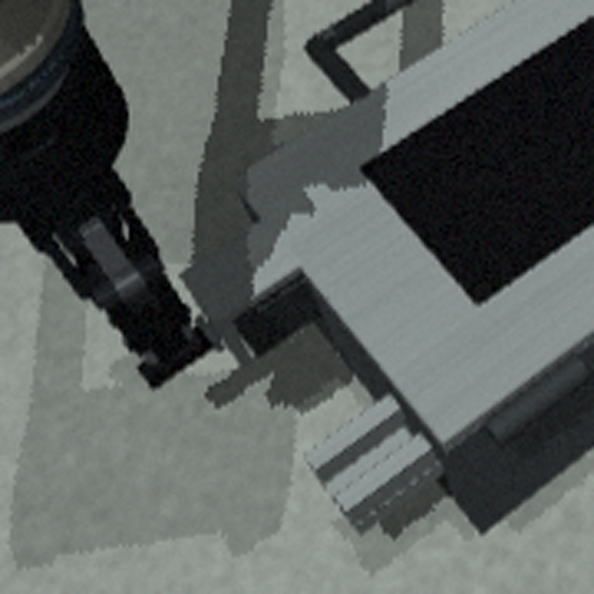

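The top view shows the pin grip clear, with its tip at about (571,255), and the open fingers straddle its line. I'm descending over the grip.

```bash

python3 -m crank '[[0,0,0,-0.25,0.6,-0.1,0.3],[0,0,0,-0.2,1,0,0.3],[0,0,0,0,1,0,0.3],[0,0,0,0,1,0,0.3],[0,0,0,0,1,0,0.3],[0,0,0,0,1,0,0.3],[0,0,0,0,0.9,0,0.3],[0,0,0,0,0.5,0,0.3],[0,0,0,0,0,0,0.3],[0,0,0,0,0,0,0.3]]' 30
python3 - <<'E'
from h import *
go((-45,-196,72))
print(proj("top",W((-45,-211,80))),proj("scene",W((-45,-211,80))))
for n in("top","scene"):
    im=cams.grab_frame(n); c=im[180:330,470:620] if n=="top" else im[230:410,60:240]
    cv2.imwrite(f"pics/{n}3.png",cv2.resize(c,None,fx=3.3,fy=3.3,interpolation=cv2.INTER_CUBIC))
E
```

```text
clock: 3.53
eef_pos: [583.9, -263.9, 67.6]
tcp_rot: [-1.568, 0.006, 0.156]
contact_force: [0.7, 0.1, 0.2]
opening: 0.646
clk 3.53 tcp box [ -46.5 -194.8   67.6] F [0.7 0.  0.2] open 0.646 q [-0.43  0.58  1.71 -0.    0.86 -0.58]
shift cm tool [ 0.15 -0.44 -0.12] turn [-0.14  0.18 -0.35]
[569.86785748 254.78849739] [102.85961241 342.52216362]
```

View pics/top3.png

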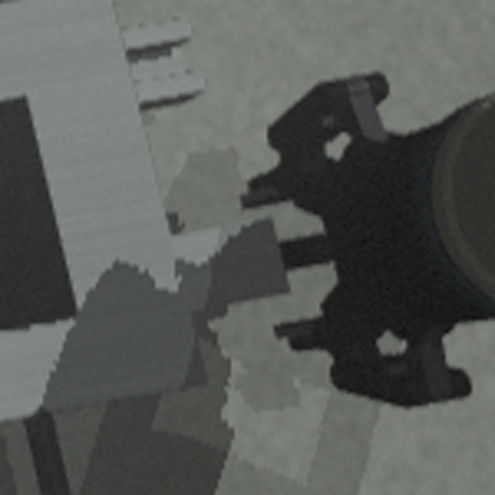

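View pics/scene3.png

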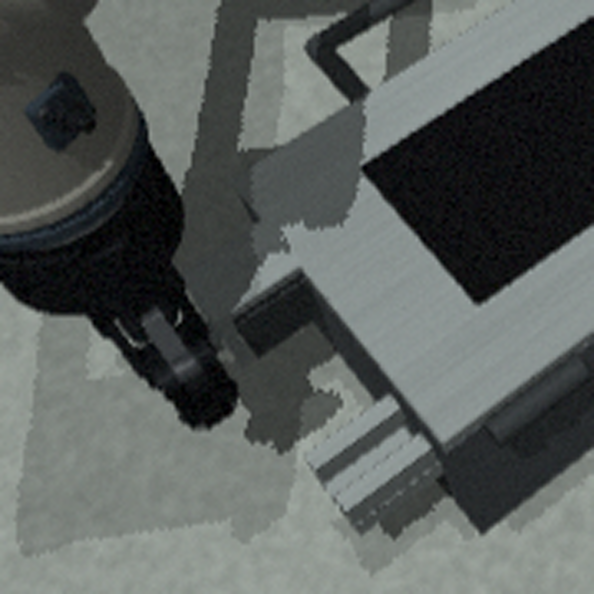

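The grip lies between the fingers in the top view, near (305,250) in the crop. Closing on it.

```bash

python3 -m crank '[[0,0,0,0.1,-0.3,0,0.1],[0,0,0,0,-0.1,0,-0.2],[0,0,0,0,0,0,-0.6],[0,0,0,0,0,0,-1],[0,0,0,0,0,0,-1],[0,0,0,0,0,0,-1],[0,0,0,0,0,0,-1],[0,0,0,0,0,0,-1],[0,0,0,0,0,0,-1],[0,0,0,0,0,0,-1]]' 30
python3 - <<'E'
from h import *
go((-45,-196,72))
E
```

```text
clock: 4.47
eef_pos: [586.9, -264.6, 75.6]
tcp_rot: [-1.571, 0.001, 0.156]
contact_force: [1.1, -0.2, -0.7]
opening: 0.148
clk 4.47 tcp box [ -43.6 -195.9   75.6] F [ 1.  -0.3 -0.7] open 0.148 q [-0.43  0.57  1.71 -0.    0.87 -0.58]
shift cm tool [-0.14  0.36 -0.01] turn [ 0.04  0.18 -0.08]
```

```bash

python3 -m crank '[[0,0,0,0,0,-0.4,-1],[0,0,0,0,0,-0.7,-1],[0,0,0,0,0,-0.7,-1],[0,0,0,0,0,-0.7,-1],[0,0,0,0,0,-0.7,-1],[0,0,0,0,0,-0.7,-1],[0,0,0,0,0,-0.7,-1],[0,0,0,0,0,-0.7,-1],[0,0,0,0,0,-0.3,-1],[0,0,0,0,0,0,-1]]' 30
python3 - <<'E'
from h import *
go((-43.6,-262,75.6))
E
```

```text
clock: 5.3
eef_pos: [596.5, -327.4, 75.3]
tcp_rot: [-1.572, 0.001, 0.155]
contact_force: [0.3, -0.4, 0.0]
opening: 0.149
clk 5.30 tcp box [ -43.8 -259.5   75.3] F [ 0.3 -0.4  0. ] open 0.149 q [-0.5   0.61  1.62 -0.    0.91 -0.66]
shift cm tool [ 0.02 -0.03 -0.25] turn [ 0.07  0.12 -0.08]
```

```bash

python3 - <<'E'
from h import *
for n in("top","scene"):
    im=cams.grab_frame(n); c=im[160:310,480:630] if n=="top" else im[230:430,50:250]
    cv2.imwrite(f"pics/{n}4.png",cv2.resize(c,None,fx=3,fy=3,interpolation=cv2.INTER_CUBIC))
E
```

```text
(no output)
```

View pics/top4.png

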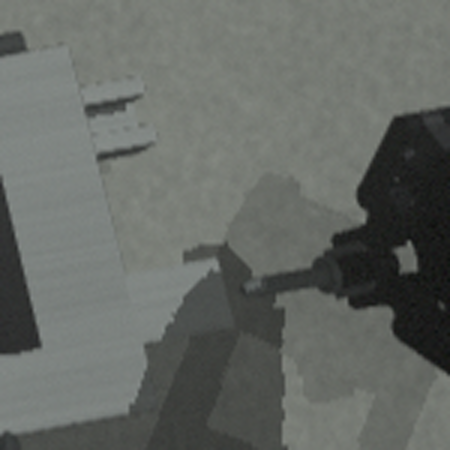

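View pics/scene4.png

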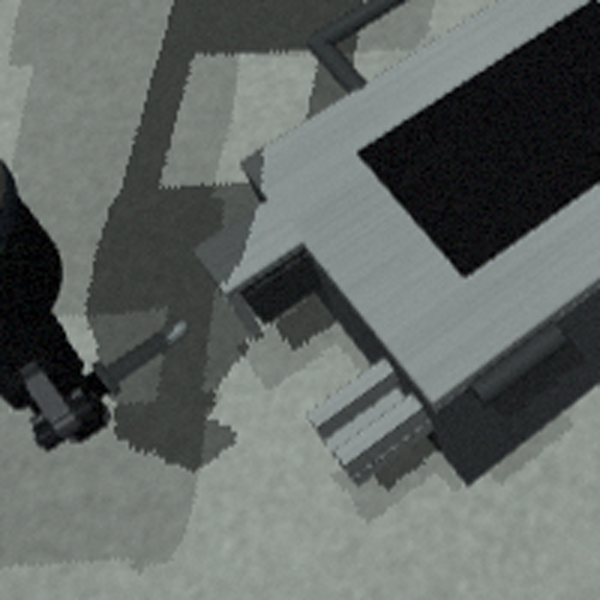

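The pin is out: its tip is at (245,287) in the top crop and (180,325) in the scene crop. I'm checking the in-hand offset and the notch position by triangulating both.

```bash

python3 - <<'E'
from h import *
tp=lambda x,y:(480+x/3,160+y/3); sc=lambda x,y:(50+x/3,230+y/3)
B=lambda p:Ro.from_euler("z",-YAW).apply(p-np.r_[O,0]).round(1)
p,e=tri(ray("top",tp(245,287)),ray("scene",sc(180,325)));print("tip",B(p),e)
# notch walls outer top corners in top view at z=78, scene view
for n,l in (("top",[tp(145,83),tp(157,128)]),("scene",[sc(312,415),sc(349,470),sc(335,440)])):
    for q in l: print(n,B(plane(n,q,78)))
print(proj("top",W((55,-176,78))),proj("scene",W((55,-176,78))))
go((56.4,-201,115))
E
```

```text
tip [ -44.3 -199.2   79.5] 0.665708571829625
top [  68.2 -175.6   78. ]
top [  43.9 -176.    78. ]
scene [  42.5 -174.    78. ]
scene [  79.1 -175.3   78. ]
scene [  61.4 -172.3   78. ]
[530.61853472 195.79815808] [157.22669906 375.15936943]
clk 5.40 tcp box [ -43.8 -258.7   75.2] F [1.4 0.4 0.9] open 0.147 q [-0.5   0.61  1.62 -0.    0.91 -0.66]
shift cm tool [10.03 -4.    5.74] turn [ 0.04  0.14 -0.1 ]
```

```bash

python3 -m crank '[[0,0.1,0,0,-1,0,-1],[0,0,0,0,-1,0,-1],[0,0,0,0,-1,0,-1],[0,0,0,0.5,-1,0,-1],[0,0,0,1.5,0,0,-1],[0,0,0,2,0,0,-1],[0,0,0,2,0,0,-1],[0,0,0,2,0,0.5,-1],[0,0,0,1.5,0,0.5,-1],[0,0,0,0.5,0,0.5,-1]]' 30
python3 - <<'E'
from h import *
go((56.4,-201,115))
E
```

```text
clock: 6.23
eef_pos: [699.5, -294.6, 129.7]
tcp_rot: [-1.576, -0.005, 0.153]
contact_force: [0.1, 0.7, -0.2]
opening: 0.148
clk 6.23 tcp box [  63.1 -242.7  129.7] F [ 0.2  0.6 -0.2] open 0.148 q [-0.4   0.66  1.4  -0.    1.08 -0.55]
shift cm tool [-0.67  1.45  4.18] turn [0.27 0.   0.3 ]
```

```bash

python3 -m crank '[[0.2,0,0.3,-0.4,0.5,1,-1],[0,0,0,-0.3,0.5,1,-1],[0,0,0,0,0.3,1,-1],[0,0,0,0,0,0.6,-1],[0,0,0,0,0,0.2,-1],[0,0,0,0,0,0,-1],[0,0,0,0,0,0,-1],[0,0,0,0,0,0,-1],[0,0,0,0,0,0,-1],[0,0,0,0,0,0,-1]]' 30
python3 - <<'E'
from h import *
go((56.4,-201,100))
E
```

```text
clock: 7.07
eef_pos: [682.9, -253.3, 117.7]
tcp_rot: [-1.572, 0.001, 0.154]
contact_force: [0.5, 0.3, 0.1]
opening: 0.153
clk 7.07 tcp box [  52.9 -199.4  117.7] F [0.5 0.2 0.1] open 0.153 q [-0.36  0.63  1.48 -0.    1.03 -0.51]
shift cm tool [ 0.35  1.77 -0.16] turn [ 0.06  0.07 -0.08]
```

```bash

python3 -m crank '[[0,0,0,0.25,0.6,-0.1,-1],[0,0,0,0.1,0.7,0,-1],[0,0,0,0,0.3,0,-1],[0,0,0,0,0,0,-1],[0,0,0,0,0,0,-1],[0,0,0,0,0,0,-1],[0,0,0,0,0,0,-1],[0,0,0,0,0,0,-1],[0,0,0,0,0,0,-1],[0,0,0,0,0,0,-1]]' 30
python3 - <<'E'
from h import *
go((56.4,-201,61))
B=lambda p:Ro.from_euler("z",-YAW).apply(p-np.r_[O,0]).round(1)
for n in("top","scene"):
    im=cams.grab_frame(n); c=im[120:270,480:630] if n=="top" else im[280:430,100:250]
    cv2.imwrite(f"pics/{n}5.png",cv2.resize(c,None,fx=4,fy=4,interpolation=cv2.INTER_CUBIC))
E
```

```text
clock: 7.9
eef_pos: [686.9, -254.9, 99.2]
tcp_rot: [-1.572, 0.002, 0.153]
contact_force: [-0.3, -0.1, -0.3]
opening: 0.151
clk 7.90 tcp box [  56.6 -201.6   99.2] F [-0.3 -0.1 -0.3] open 0.151 q [-0.36  0.66  1.48 -0.    1.01 -0.51]
shift cm tool [-0.02  3.82  0.06] turn [ 0.05  0.   -0.1 ]
```

View pics/top5.png

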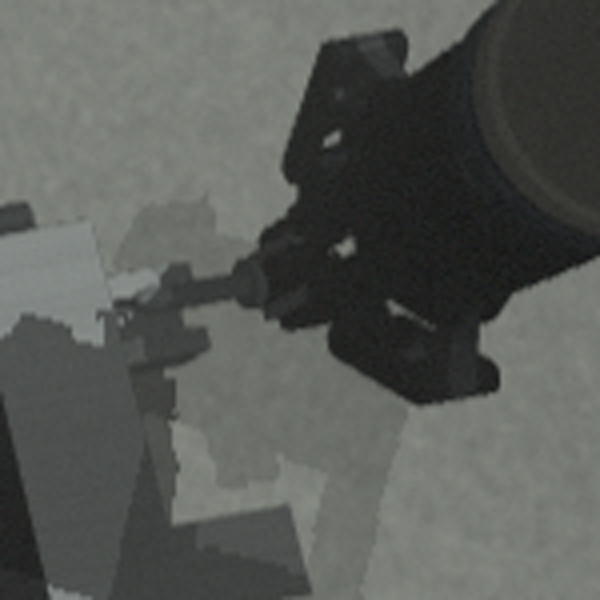

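View pics/scene5.png

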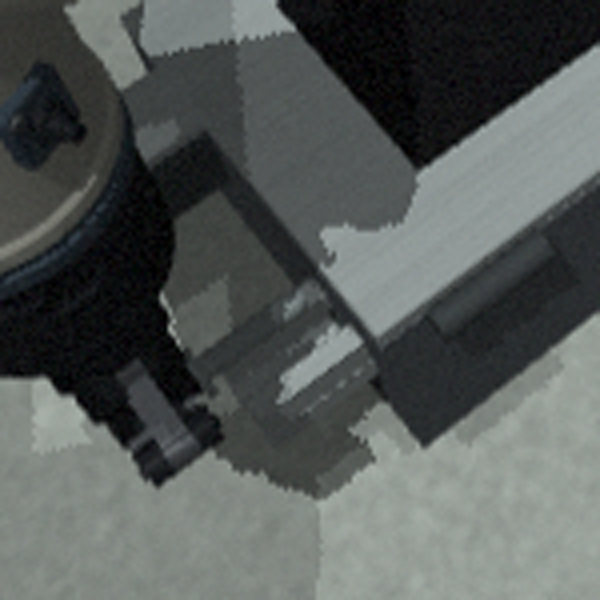

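The shank hangs over the channel in both views (top crop around (190,290)), with the collar outside. Lowering it.

```bash

python3 -m crank '[[0,0,0,0,0.3,0,-1],[0,0,0,0,0.5,0,-1],[0,0,0,0,0.5,0,-1],[0,0,0,0,0.5,0,-1],[0,0,0,0,0.4,0,-1],[0,0,0,0,0.3,0,-1],[0,0,0,0,0.2,0,-1],[0,0,0,0,0,0,-1],[0,0,0,0,0,0,-1],[0,0,0,0,0,0,-1]]' 30
python3 - <<'E'
from h import *
go((56.4,-201,61))
E
```

```text
clock: 8.83
eef_pos: [686.3, -254.7, 68.3]
tcp_rot: [-1.571, 0.003, 0.153]
contact_force: [1.0, -0.2, -0.2]
opening: 0.154
clk 8.83 tcp box [  56.1 -201.3   68.3] F [ 1.  -0.3 -0.2] open 0.154 q [-0.36  0.69  1.49 -0.    0.96 -0.51]
shift cm tool [0.03 0.73 0.03] turn [ 0.02  0.01 -0.17]
```

```bash

python3 -m crank '[[0,0,0,0,0.15,0,-1],[0,0,0,0,0.2,0,-1],[0,0,0,0,0.2,0,-1],[0,0,0,0,0.1,0,-1],[0,0,0,0,0,0,-1],[0,0,0,0,0,0,-1],[0,0,0,0,0,0,-1],[0,0,0,0,0,0,-1],[0,0,0,0,0,0,-1],[0,0,0,0,0,0,-1]]' 30
python3 - <<'E'
from h import *
go((56.4,-201,61))
E
```

```text
clock: 9.67
eef_pos: [687.0, -255.0, 62.2]
tcp_rot: [-1.572, 0.001, 0.153]
contact_force: [0.3, 0.4, -0.3]
opening: 0.149
clk 9.67 tcp box [  56.7 -201.7   62.2] F [ 0.3  0.3 -0.3] open 0.149 q [-0.36  0.7   1.49 -0.    0.95 -0.51]
shift cm tool [-0.03  0.12  0.07] turn [ 0.07  0.01 -0.08]
```

```bash

python3 -m crank '[[0,0,0,0,0.15,0,-1],[0,0,0,0,0.1,0,-1],[0,0,0,0,0,0,-1],[0,0,0,0,0,0,-0.6],[0,0,0,0,0,0,-0.5],[0,0,0,0,0,0,-0.4],[0,0,0,0,0,0,-0.3],[0,0,0,0,0,0,-0.1],[0,0,0,0,0,0,0.1],[0,0,0,0,0,0,0.3]]' 30
python3 - <<'E'
from h import *
go((56.4,-201,61))
E
```

```text
clock: 10.5
eef_pos: [687.2, -255.1, 59.9]
tcp_rot: [-1.572, 0.001, 0.153]
contact_force: [-0.9, 0.6, -0.1]
opening: 0.644
clk 10.50 tcp box [  57.  -201.8   59.9] F [-0.8  0.7 -0.1] open 0.644 q [-0.36  0.7   1.49 -0.    0.95 -0.51]
shift cm tool [-0.06 -0.11  0.08] turn [ 0.08  0.   -0.04]
```

```bash

python3 -m crank '[[0,0,0,0,0,0,0.3],[0,0,0,0,0,0,0.3],[0,0,0,0,-0.5,0,0.3],[0,0,0,0,-1,0,0.3],[0,0,0,0,-1.5,0,0.3],[0,0,0,0,-2,0,0.3],[0,0,0,0,-2,0,0.2],[0,0,0,0,-2,0,0],[0,0,0,0,-2,0,0],[0,0,0,0,-1,0,0]]' 30
python3 - <<'E'
from h import *
go((-139,-196,200))
B=lambda p:Ro.from_euler("z",-YAW).apply(p-np.r_[O,0]).round(1)
for n in("top","scene"):
    im=cams.grab_frame(n); c=im[120:270,480:630] if n=="top" else im[280:430,100:250]
    cv2.imwrite(f"pics/{n}6.png",cv2.resize(c,None,fx=4,fy=4,interpolation=cv2.INTER_CUBIC))
E
```

```text
clock: 11.33
eef_pos: [686.4, -254.5, 190.1]
tcp_rot: [-1.571, 0.002, 0.153]
contact_force: [0.1, -0.1, 0.1]
opening: 0.498
clk 11.33 tcp box [  56.2 -201.2  190.1] F [ 0.1 -0.1  0.1] open 0.498 q [-0.36  0.56  1.42 -0.    1.16 -0.51]
shift cm tool [-19.53  -0.94   0.52] turn [ 0.03  0.   -0.13]
```

View pics/top6.png

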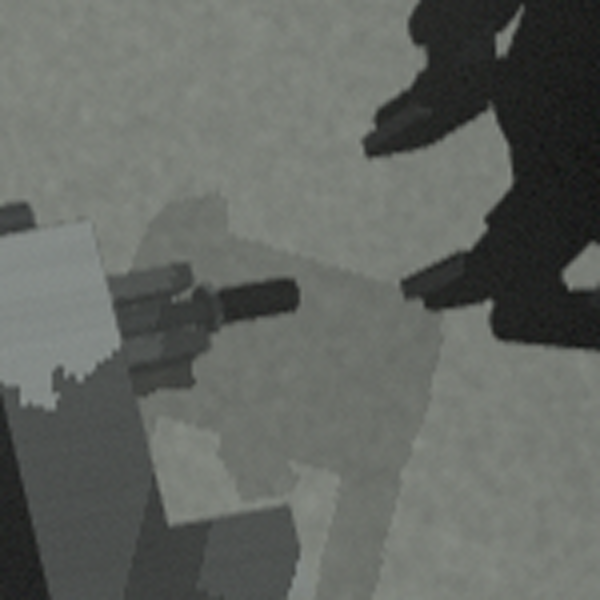

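View pics/scene6.png

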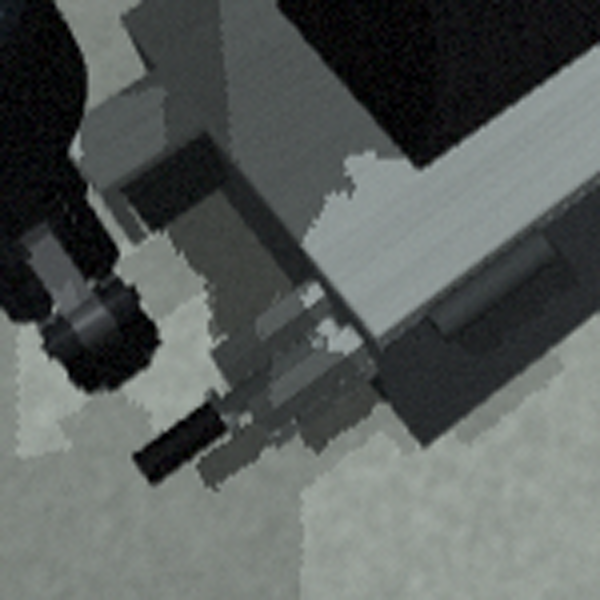

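The pin lies in the channel (top crop: collar at (205,307), grip tip at (300,293)), with the collar just outside the end. Moving to the handle now and checking the pin tip numerically.

```bash

python3 -m crank '[[0,0,0,-1.0,0,1,-0.25],[0,0,0,-2,0,2,-0.25],[0,0,0,-2.2,0,2.2,-0.25],[0,0,0,-2.2,0,2.3,-0.25],[0,0,0,-2.2,0,2.3,-0.25],[0,0,0,-2.2,0,2.3,-0.25],[0,0,0,-2.2,0,2.3,-0.25],[0,0,0,-2,0,2,-0.25],[0,0,0,-1,0,1,-0.25],[0,0,0,-0.3,0,0.3,-0.25]]' 30
python3 - <<'E'
from h import *
B=lambda p:Ro.from_euler("z",-YAW).apply(p-np.r_[O,0]).round(1)
print("grip tip",tri(ray("top",(555,193.2)),ray("scene",(136.25,397.5))),B(tri(ray("top",(555,193.2)),ray("scene",(136.25,397.5)))[0]),"expect 55,-217,65")
go((-139,0,150))
E
```

```text
clock: 12.27
eef_pos: [473.4, -99.7, 179.6]
tcp_rot: [-1.568, 0.012, 0.151]
contact_force: [-0.1, 0.4, 0.3]
opening: 0.371
grip tip (array([ 688.5328759 , -271.59218798,   64.65394972]), np.float64(5.251416605733184)) [  55.7 -218.3   64.7] expect 55,-217,65
clk 12.27 tcp box [-130.7  -15.7  179.6] F [-0.   0.4  0.3] open 0.371 q [-0.21  0.22  1.98 -0.    0.96 -0.36]
shift cm tool [-0.8   2.97  1.55] turn [-0.18 -0.11 -0.71]
```

The pin's grip tip is at (55.7, -218.3, 64.7) in the box frame, so it sits correctly. Centring over the handle.

```bash

python3 -m crank '[[-0.2,0,-0.7,-0.4,0.5,0.8,-0.25],[0,0,0,-0.3,0.7,0.6,-0.25],[0,0,0,0,0.7,0.1,-0.25],[0,0,0,0,0.6,0,-0.25],[0,0,0,0,0.3,0,-0.25],[0,0,0,0,0,0,-0.25],[0,0,0,0,0,0,-0.25],[0,0,0,0,0,0,-0.25],[0,0,0,0,0,0,-0.25],[0,0,0,0,0,0,-0.25]]' 30
python3 - <<'E'
from h import *
go((-139,0,96))
for n in("top","scene"):
    im=cams.grab_frame(n); c=im[230:380,350:550] if n=="top" else im[150:330,90:290]
    cv2.imwrite(f"pics/{n}7.png",cv2.resize(c,None,fx=3,fy=3,interpolation=cv2.INTER_CUBIC))
E
```

```text
clock: 13.1
eef_pos: [465.4, -86.8, 147.0]
tcp_rot: [-1.571, 0.003, 0.151]
contact_force: [-0.3, -0.3, 0.4]
opening: 0.376
clk 13.10 tcp box [-136.6   -1.7  147. ] F [-0.3 -0.3  0.4] open 0.376 q [-0.19  0.24  2.04 -0.    0.86 -0.34]
shift cm tool [-0.22  5.1   0.17] turn [ 0.01 -0.11 -0.17]
```

View pics/top7.png

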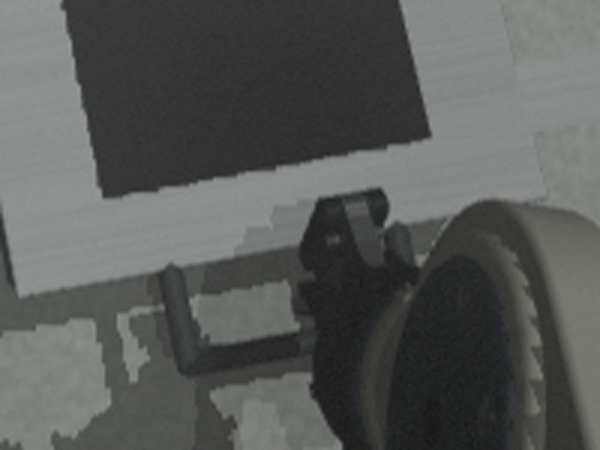

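View pics/scene7.png

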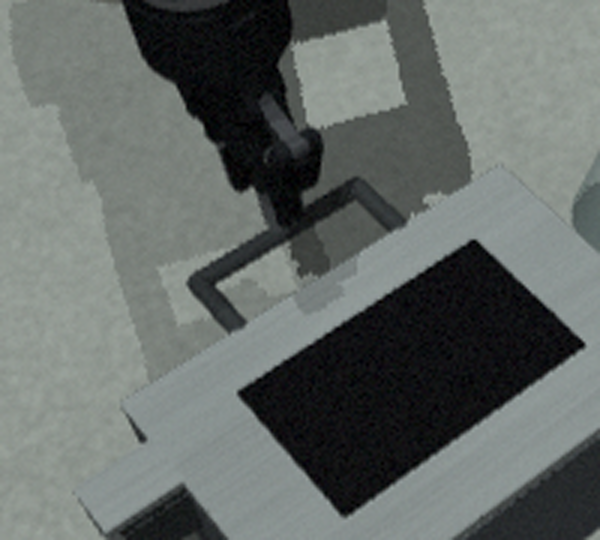

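The fingers stand centred over the handle bar, about (285,225) in the scene crop. Descending.

```bash

python3 -m crank '[[0,0,0,-0.2,0.4,0.1,-0.25],[0,0,0,0,0.6,0,-0.25],[0,0,0,0,0.8,0,-0.25],[0,0,0,0,0.8,0,-0.25],[0,0,0,0,0.8,0,-0.25],[0,0,0,0,0.7,0,-0.25],[0,0,0,0,0.4,0,-0.25],[0,0,0,0,0,0,-0.25],[0,0,0,0,0,0,-0.25],[0,0,0,0,0,0,-0.25]]' 30
python3 - <<'E'
from h import *
go((-139,0,96))
E
```

```text
clock: 14.03
eef_pos: [462.1, -85.9, 96.3]
tcp_rot: [-1.57, 0.004, 0.151]
contact_force: [-0.5, 0.1, -0.0]
opening: 0.378
clk 14.03 tcp box [-139.8   -0.2   96.3] F [-0.4  0.2 -0. ] open 0.378 q [-0.19  0.32  2.08 -0.    0.74 -0.34]
shift cm tool [0.08 0.03 0.03] turn [-0.02 -0.1  -0.25]
```

```bash

python3 -m crank '[[0,0,0,0.05,0,0,-0.5],[0,0,0,0,0,0,-0.8],[0,0,0,0,0,0,-1],[0,0,0,0,0,0,-1],[0,0,0,0,0,0,-1],[0,0,0,0,0,0,-1],[0,0,0,0,0,0,-1],[0,0,0,0,0,0,-1],[0,0,0,0,0,0,-1],[0,0,0,0,0,0,-1]]' 30
python3 - <<'E'
from h import *
go((-139,0,96))
E
```

```text
clock: 14.87
eef_pos: [463.0, -85.8, 97.3]
tcp_rot: [-1.571, 0.003, 0.152]
contact_force: [-0.2, -1.0, -2.1]
opening: 0.122
clk 14.87 tcp box [-138.9   -0.4   97.3] F [-0.3 -1.  -2.1] open 0.122 q [-0.19  0.32  2.08 -0.    0.75 -0.34]
shift cm tool [-0.01  0.13  0.04] turn [ 0.02 -0.07 -0.17]
```

```bash
cat >> h.py <<'E'
def arc(step):
    s=r.sense();b=Ro.from_euler("z",-YAW).apply(s["eef_pos"]-np.r_[O,0])
    h=b+[0.,0,7.7]-np.array([90,0,100.])
    # grip slip shows as radius error
    th=np.arctan2(h[2],-h[0])-np.arctan2(5,229)
    print("theta %.3f radius err %.1f y %.1f"%(th,np.hypot(h[0],h[2])-229.05,b[1]))
    t=th+step
    go((90-229*np.cos(t)+5*np.sin(t),0,92.3+229*np.sin(t)+5*np.cos(t)))
E
python3 -m crank '[[0,0,0,0,-0.2,0,-1],[0,0,0,0,-0.4,0,-1],[0,0,0,0,-0.5,0,-1],[0,0,0,0.04,-0.5,0,-1],[0,0,0,0.05,-0.5,0,-1],[0,0,0,0.06,-0.5,0,-1],[0,0,0,0.07,-0.5,0,-1],[0,0,0,0.1,-0.5,0,-1],[0,0,0,0.1,-0.5,0,-1],[0,0,0,0.1,-0.5,0,-1]]' 30
python3 - <<'E'
from h import *
arc(0.2)
E
```

```text
clock: 15.7
eef_pos: [469.6, -84.8, 148.2]
tcp_rot: [-1.571, 0.001, 0.152]
contact_force: [2.6, 0.6, -3.0]
opening: 0.125
theta 0.224 radius err 0.1 y -0.3
clk 15.70 tcp box [-132.2   -0.3  148.2] F [ 2.7  0.2 -3. ] open 0.125 q [-0.18  0.25  2.03 -0.    0.87 -0.33]
shift cm tool [ 1.56 -4.3   0.03] turn [ 0.02 -0.09 -0.06]
```

```bash

python3 -m crank '[[0,0,0,0.11,-0.45,0,-1],[0,0,0,0.13,-0.5,0,-1],[0,0,0,0.14,-0.5,0,-1],[0,0,0,0.15,-0.5,0,-1],[0,0,0,0.17,-0.5,0,-1],[0,0,0,0.18,-0.5,0,-1],[0,0,0,0.19,-0.48,0,-1],[0,0,0,0.2,-0.47,0,-1],[0,0,0,0.21,-0.45,0,-1],[0,0,0,0.22,-0.45,0,-1]]' 30
python3 - <<'E'
from h import *
arc(0.2)
E
```

```text
clock: 16.53
eef_pos: [489.2, -81.6, 201.7]
tcp_rot: [-1.571, -0.002, 0.151]
contact_force: [4.7, 1.6, -4.9]
opening: 0.127
theta 0.474 radius err 1.0 y -0.2
clk 16.53 tcp box [-1.124e+02 -2.000e-01  2.017e+02] F [ 4.9  0.8 -4.9] open 0.127 q [-0.17  0.2   1.95  0.    1.   -0.32]
shift cm tool [ 2.66 -3.74  0.02] turn [ 0.02 -0.1   0.09]
```

```bash

python3 -m crank '[[0,0,0,0.27,-0.4,0,-1],[0,0,0,0.27,-0.42,0,-1],[0,0,0,0.27,-0.41,0,-1],[0,0,0,0.28,-0.4,0,-1],[0,0,0,0.28,-0.4,0,-1],[0,0,0,0.29,-0.39,0,-1],[0,0,0,0.29,-0.38,0,-1],[0,0,0,0.3,-0.37,0,-1],[0,0,0,0.3,-0.35,0,-1],[0,0,0,0.3,-0.35,0,-1]]' 30
python3 - <<'E'
from h import *
arc(0.2)
E
```

```text
clock: 17.37
eef_pos: [516.4, -77.3, 243.5]
tcp_rot: [-1.57, 0.007, 0.152]
contact_force: [-1.3, -0.5, -1.5]
opening: 0.128
theta 0.691 radius err 2.1 y -0.1
clk 17.37 tcp box [-8.480e+01 -1.000e-01  2.435e+02] F [-1.4 -0.3 -1.5] open 0.128 q [-0.15  0.2   1.85 -0.    1.11 -0.3 ]
shift cm tool [ 3.46 -3.03  0.01] turn [-0.02 -0.08 -0.43]
```

```bash

python3 -m crank '[[0,0,0,0.31,-0.33,0,-1],[0,0,0,0.33,-0.33,0,-1],[0,0,0,0.33,-0.32,0,-1],[0,0,0,0.34,-0.3,0,-1],[0,0,0,0.35,-0.3,0,-1],[0,0,0,0.36,-0.28,0,-1],[0,0,0,0.36,-0.27,0,-1],[0,0,0,0.36,-0.26,0,-1],[0,0,0,0.3,-0.2,0,-1],[0,0,0,0,0,0,-1]]' 30
python3 - <<'E'
from h import *
arc(0.2)
for n in("top","scene"):
    im=cams.grab_frame(n); c=im
    cv2.imwrite(f"pics/{n}8.png",c)
E
```

```text
clock: 18.2
eef_pos: [546.6, -72.4, 274.6]
tcp_rot: [-1.57, 0.015, 0.152]
contact_force: [-0.3, -0.5, -0.8]
opening: 0.127
theta 0.880 radius err 3.4 y 0.1
clk 18.20 tcp box [-5.430e+01  1.000e-01  2.746e+02] F [-0.4 -0.5 -0.8] open 0.127 q [-0.13  0.22  1.75 -0.    1.19 -0.28]
shift cm tool [ 4.03 -2.26 -0.01] turn [-0.05 -0.08 -0.86]
```

View pics/top8.png

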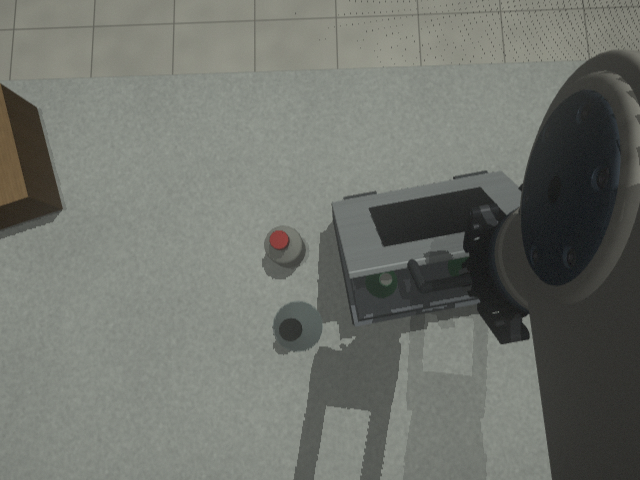

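View pics/scene8.png

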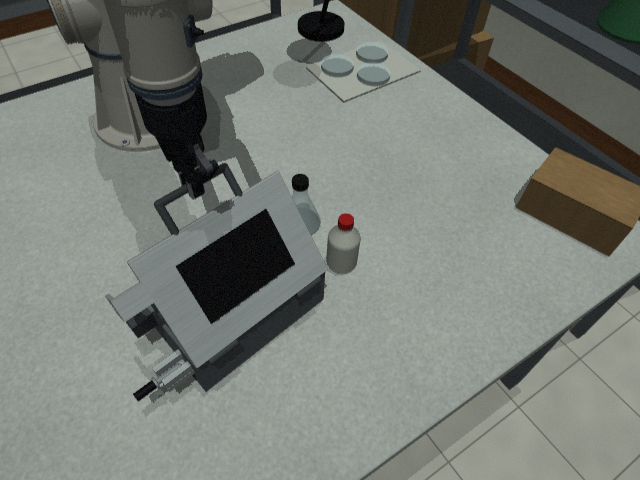

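The hatch is up with the handle held, and the pin is still in the notch (scene (165,380)). The hatch's front +y corner is at scene (280,173) and top (352,276). I'm checking the angle from that.

```bash

python3 - <<'E'
from h import *
B=lambda p:Ro.from_euler("z",-YAW).apply(p-np.r_[O,0]).round(1)
p,e=tri(ray("top",(351,275)),ray("scene",(280,173)));b=B(p);print(b,e,np.arctan2(b[2]-105,90-b[0]))
for th in (.8,.85,.9,.95):
    q=(90-184*np.cos(th)+5*np.sin(th),130,100+184*np.sin(th)+5*np.cos(th))
    print(th,proj("top",W(q)).round(1),proj("scene",W(q)).round(1))
E
```

```text
[-23.7 129.1 239.3] 6.139418485615424 0.8682724260604361
0.8 [349.5 283.3] [274.2 170.9]
0.85 [348.5 277.2] [276.8 170.4]
0.9 [347.5 270.7] [279.6 170.2]
0.95 [346.4 263.8] [282.7 170.3]
```

```bash

python3 -m crank '[[0,0,-0.4,0.3,-0.2,0,-1],[0,0,-0.4,0.38,-0.23,0,-1],[0,0,0,0.39,-0.22,0,-1],[0,0,0,0.4,-0.22,0,-1],[0,0,0,0.4,-0.21,0,-1],[0,0,0,0.4,-0.2,0,-1],[0,0,0,0.4,-0.2,0,-1],[0,0,0,0.4,-0.19,0,-1],[0,0,0,0.4,-0.18,0,-1],[0,0,0,0.3,-0.13,0,-1]]' 30
python3 - <<'E'
from h import *
arc(0.03)
im=cams.grab_frame("top");cv2.imwrite("pics/top9.png",im)
im=cams.grab_frame("scene");cv2.imwrite("pics/scene9.png",im)
for th in (1.0,1.05,1.1,1.15):
    q=(90-184*np.cos(th)+5*np.sin(th),130,100+184*np.sin(th)+5*np.cos(th))
    print(th,proj("top",W(q)).round(1),proj("scene",W(q)).round(1))
E
```

```text
clock: 19.13
eef_pos: [579.5, -67.2, 297.7]
tcp_rot: [-1.569, 0.009, 0.151]
contact_force: [-2.6, -0.1, 2.9]
opening: 0.125
theta 1.054 radius err 4.4 y 0.3
clk 19.13 tcp box [-20.9   0.3 297.7] F [-2.6  0.3  2.9] open 0.125 q [-0.12  0.25  1.66 -0.    1.25 -0.27]
shift cm tool [ 0.82  0.06 -0.03] turn [-0.08 -0.1  -0.54]
1.0 [345.2 256.7] [285.8 170.7]
1.05 [344.  249.3] [289.2 171.3]
1.1 [342.7 241.7] [292.7 172.3]
1.15 [341.3 233.9] [296.4 173.5]
```

View pics/top9.png

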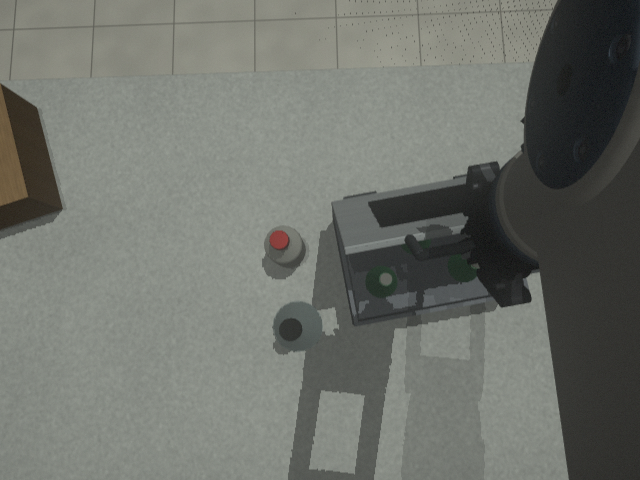

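View pics/scene9.png

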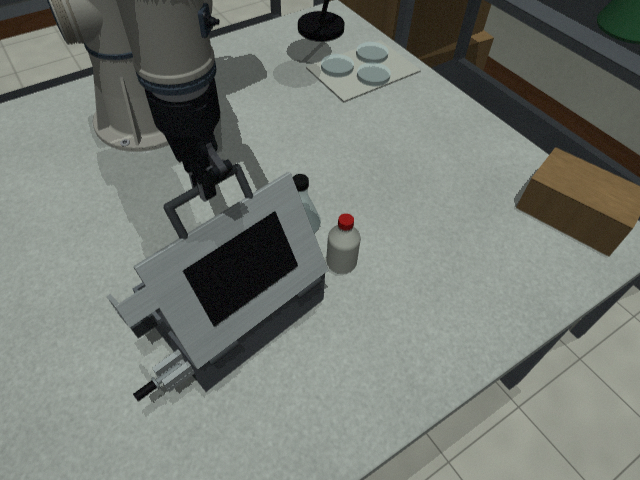

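```bash

python3 -m crank '[[0,0,0,0.3,-0.1,0,-1],[0,0,-0.3,0.35,-0.12,0,-1],[0,0,0,0.4,-0.15,0,-1],[0,0,0,0.35,-0.12,0,-1],[0,0,0,0.2,-0.1,0,-1],[0,0,0,0,0,0,-1],[0,0,0,0,0,0,-1],[0,0,0,0,0,0,-1],[0,0,0,0,0,0,-1],[0,0,0,0,0,0,-1]]' 30
python3 - <<'E'
from h import *
arc(-0.2)
im=cams.grab_frame("top");cv2.imwrite("pics/top10.png",cv2.resize(im[150:350,300:500],None,fx=3,fy=3,interpolation=cv2.INTER_CUBIC))
E
```

```text
clock: 20.07
eef_pos: [594.8, -64.8, 305.1]
tcp_rot: [-1.57, 0.004, 0.151]
contact_force: [-2.6, 0.7, 3.6]
opening: 0.124
theta 1.128 radius err 4.2 y 0.4
clk 20.07 tcp box [ -5.4   0.4 305.1] F [-2.4  1.1  3.6] open 0.124 q [-0.11  0.26  1.62  0.    1.27 -0.26]
shift cm tool [-3.78  2.68 -0.05] turn [-0.07 -0.09 -0.22]
```

View pics/top10.png

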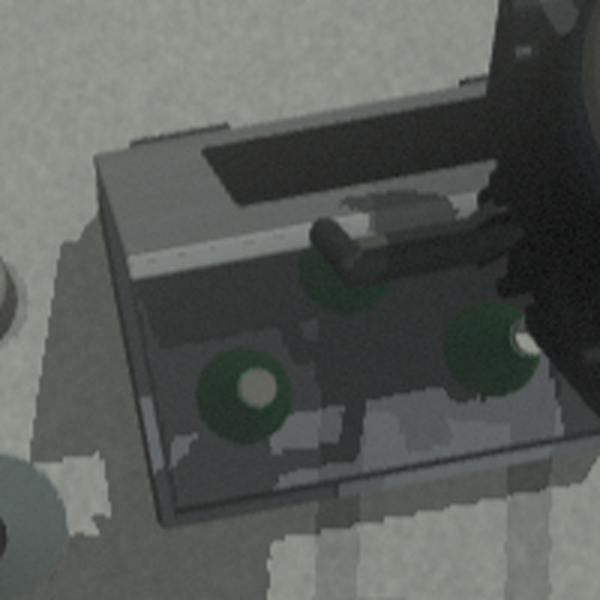

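The upper hatch edge corner is at about (343,236) in full top pixels, which gives ~1.13 rad and agrees with the arm. It is clearly past balance, so I'm easing it back.

```bash

python3 -m crank '[[0,0,0,-0.25,0.13,0,-1],[0,0,0,-0.38,0.2,0,-1],[0,0,0,-0.4,0.22,0,-1],[0,0,0,-0.4,0.23,0,-1],[0,0,0,-0.4,0.24,0,-1],[0,0,0,-0.38,0.25,0,-1],[0,0,0,-0.37,0.26,0,-1],[0,0,0,-0.37,0.27,0,-1],[0,0,0,-0.36,0.28,0,-1],[0,0,0,-0.2,0.15,0,-1]]' 30
python3 - <<'E'
from h import *
arc(-0.08)
E
```

```text
clock: 20.95
eef_pos: [561.4, -70.1, 285.5]
tcp_rot: [-1.571, -0.007, 0.151]
contact_force: [-2.4, 1.2, 4.4]
opening: 0.125
theta 0.959 radius err 3.4 y 0.1
clk 20.95 tcp box [-3.920e+01  1.000e-01  2.855e+02] F [-2.2  1.6  4.4] open 0.125 q [-0.13  0.22  1.72  0.    1.2  -0.28]
shift cm tool [-1.3   1.35 -0.02] turn [ 0.01 -0.11  0.42]
```

```bash

python3 -m crank '[[0,0,0.3,-0.3,0.23,0,-1],[0,0,0.2,-0.35,0.27,0,-1],[0,0,0,-0.35,0.28,0,-1],[0,0,0,-0.35,0.28,0,-1],[0,0,0,-0.25,0.2,0,-1],[0,0,0,-0.1,0.1,0,-1],[0,0,0,0,0,0,-1],[0,0,0,0,0,0,-1],[0,0,0,0,0,0,-1],[0,0,0,0,0,0,-1]]' 30
python3 - <<'E'
from h import *
arc(-0.0)
for n in ("top","scene"): cv2.imwrite(f"pics/{n}11.png",cams.grab_frame(n))
arc(0.)
E
```

```text
clock: 21.78
eef_pos: [544.3, -72.9, 271.8]
tcp_rot: [-1.571, -0.003, 0.15]
contact_force: [-2.8, 0.3, 4.3]
opening: 0.123
theta 0.864 radius err 2.7 y 0.0
clk 21.78 tcp box [-56.6   0.  271.8] F [-2.8  0.7  4.3] open 0.123 q [-0.14  0.21  1.77  0.    1.17 -0.29]
shift cm tool [ 0.17  0.21 -0.  ] turn [ 0.04 -0.14  0.16]
theta 0.864 radius err 2.7 y 0.1
clk 21.88 tcp box [-5.660e+01  1.000e-01  2.718e+02] F [-2.9  1.   5.5] open 0.127 q [-0.14  0.21  1.77  0.    1.17 -0.29]
shift cm tool [ 0.17  0.21 -0.  ] turn [ 0.04 -0.14  0.16]
```

View pics/top11.png

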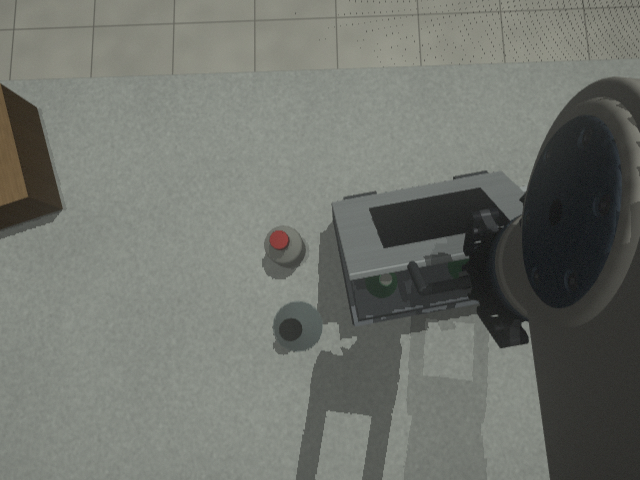

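View pics/scene11.png

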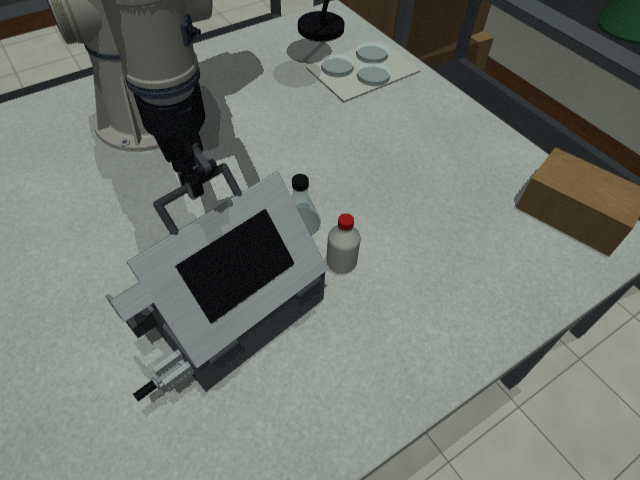

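Both views show the hatch held at about 0.86 rad (corner at top (351,276), scene (279,174)). The pin is in the notch at scene (165,380), and the flask and bottle haven't moved. The pose is steady, so I'm handing in.

```bash
python3 -c "
from h import *
order.sign_off(); arc(0.)"
```

```text
the job is handed in; nothing more can be done
the job is handed in; nothing more can be done
```

The job is handed in at about 22 s of the 61 s allowed, with the hatch held by its handle at about 0.86 rad.

- **Pin:** I drew it straight out of its bore with almost no force, laid it in the notch and let go. A two-view check put the end of its grip at (55.7, -218.3, 64.7) mm in the box frame, against about (55, -217, 65) expected. The two sight lines for that point missed each other by about 5 mm. In the last pictures it still lay in the notch.
- **Hatch:** I raised it to about 1.13 rad, past its balance point, and paused there. The arm position and the top view agreed on that angle. I then eased it back to about 0.86 rad, and two readings 0.1 s apart both gave 0.864 rad.
- **Flask and bottle:** both stood in the same place in the last pictures as in the first.

**Checks that disagreed:**
- The bar appeared 3 to 4 mm too far from the hinge while the hatch was up. That could be an error in my box position or slight movement in the grip, and it shifts the angle by only about 0.01 to 0.02 rad.
- At the first stop past balance, the two cameras gave 1.04 and 1.09 rad, so I raised the hatch further before easing back.
- My last reading after the hand-in was refused, so I have no measurement of the final second.

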